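# Fit the sprung dust cap to the white pot

## Robot

A 6-joint arm with a two-finger parallel gripper is mounted at the origin on the work surface. World frame = base frame: x ahead of the robot, y to its left, z up, the work surface at z = 0. Lengths are in mm, angles in degrees, forces in N, time in s.
With the tool pointing down it reaches from about 350 to 850 mm from the base axis. Payload 8.1 kg.
Tool frame: the origin (TCP) lies on the centre line of the jaws, within the pads' length; the fingertips stand 11 mm ahead of it and the grasp point (between the pads) lies 8 mm behind it; z points along the fingers, y is the direction in which the jaws open and shut (so a half turn about z gives the same grasp; the last joint's range is limited). The gripper opens to 85 mm and grips with 20 to 120 N. Pads are 22 mm wide; open, the fingers measure 114 mm over their backs; the gripper's body (76 mm by 85 mm) begins 54 mm behind the grasp point. The pads swing forward as they close: fully open they stand 13 mm farther back than shut.
Start: joints at [-73.591, 7.471, 85.268, -0, 87.261, -4.893], TCP at [217.996, -559.002, 217.392] pointing down, gripper open.
Joint ranges: [-169.43, 169.43], [-51.17, 129.36], [1.28, 143.12], [-76.62, 256.62], [0, 156.53], [-152.29, 152.29]. Speed limits (degrees/s): [136.94, 136.94, 159.86, 180, 180, 180].

## Interface

Orientations are given as [roll, pitch, yaw] about the fixed x, y, z axes, in that order (R = Rz(yaw) Ry(pitch) Rx(roll)).
In Python, from bench import telemetry, viewer, r gives the robot as it stands.
- The arm moves only by the shell command python3 -m inch 'ROWS' [FORCE]. ROWS is JSON, a list of rows, each a list of 3 entries, a list of its own where there are three numbers: the shift along the tool's x, y, z in cm, then the turn, a rotation vector about the tool's x, y, z in rad, then the opening, from 0 (shut) to 1 (fully open). A call has 1 to 20 rows; each row is the pose to reach, as a shift and turn from the pose commanded when the call began, along the tool's axes at that moment; what a row does not reach only later rows make up. A row lasts 1/10 s, in which the tool goes at most 50 mm and 8.59 degrees, less where a joint would pass 70% of its speed; a pose out of reach is approached as far as the arm can. A call with a gripper value outside its range is refused whole. The fingers move at their own pace and stop on an object; FORCE is the grip in N (left out, the last holds). Time passes only in rows, so rows that repeat a pose let the fingers close. It gives the time, the measured TCP pose, the force and the opening at its end, in the units of the state.
- telemetry.sense(): the state, without advancing time (a new reading comes with each control period).
- viewer.snapshot(name): name is "scene" or "top"; returns the picture (420x560x3 uint8, red, green, blue); there is no depth.
- viewer.camera_model(name): a dict with "fx", "fy", "cx", "cy" (pixels), "cam_to_world" (4x4, takes a point from camera to world coordinates). Camera axes: x right, y down, z forward; pixel columns grow to the right and rows downward; lengths in mm; the calibration is good to about 2 mm. A picture is of the moment at which its call begins. camera_model takes no time and is no camera call.
- r.hand_in(): hands the job in, once; it reports no verdict.
The state is a dict: "time": time; "joint_pos": joint angles; "qd": joint speeds; "joint_efforts": joint torques, N m; "tool_pos": TCP position; "tcp_rot": TCP orientation; "ft_force": force on the tool from outside, world axes, zero at the start; "wrist_torque": the same for the moment, N m; "finger_gap": finger opening in mm.
Only numpy, scipy, OpenCV 4.12 (cv2) and the standard library are available. Lean on these libraries where they do the work, as an engineer would, in place of code of your own. Each camera call takes 0.05 s, during which the arm holds its last target.

## Task

Close the mouth of the white pot with the grey dust cap kept in the wooden tray: squeeze the cap's two spring tabs together, lower it fully home on the lip, and let the tabs spring out under the lip so that it is locked, level and left alone. The tray is too narrow to reach the tabs, so lift the cap out by its middle rib first; the cork mat is free to set it down on while you change grip. Do not shift the other things on the table.

Things in the scene. Friction and masses are not known exactly. Their poses are not given: they have to be found in the camera images.
- cap: Grey plastic dust cap, loose, about 0.14 kg. Plate 96 mm (own x) by 76 (own y), z = 16 to 21 mm, on four 10 mm square feet at x, y = +-17 mm, soles at z = 0. Origin: centre, at sole level; z up. On top a fixed middle rib and, at own +y and -y, two black spring tabs. Starts right way up in the tray, axes parallel to the tray's. Fits the round mouth at any yaw.
- cap_rib (a point): Centre of the cap's fixed middle grip rib, 35 mm above the cap's origin. The rib is 10 mm thick (own x), 22 mm long (own y) and stands from z = 21 to 49 mm of the cap, clear of the tabs.
- tab_a_grip (a point): Middle of the outer face of the black tab at the cap's own +y, 35 mm above the cap's origin. Tab block 20 mm wide (own x), 8 mm thick, top at z = 49 mm of the cap. Outer faces of the two tabs: 66 mm apart when free, 48 mm squeezed right in.
- tab_b_grip (a point): The same for the tab at own -y. Each tab moves a latch tongue under the plate, 18 mm wide, z = 2.5 to 7.5 mm of the cap: its tip is 39 mm from the cap's axis when free, 30 mm squeezed in. Tongue ends are square: pushing down without squeezing does not snap them in.
- cap_seat (a point): Point on the cap's axis at the underside of its plate, 16 mm above cap's origin, same axes; when the cap is home it coincides with pot_mouth.
- tab_a (a joint): Inward slide of the tab at the cap's own +y side, m: 0 free (sprung out), 0.009 squeezed right in. Spring force about 2 N at 0, 5 N at 0.009.
- tab_b (a joint): The same for the tab at the cap's own -y side.
- pot: White round ceramic pot, fixed on a dark wooden banding wheel (a disc 164 mm across, 18 mm high). Origin: on the axis, at the table; z up. Pot belly 152 mm across at 60 mm height; flat lip on top 104 mm across, its top 100 mm above the table.
- pot_mouth (a point): Centre of the pot's mouth, at the top of the lip (100 mm above the table). Round hole 69 mm across through a lip 5.5 mm thick; beneath the lip the neck widens to 90 mm or more across.
- tray: Fixed wooden tray in which the cap lies. Origin: centre of its underside, on the table. Floor 4 mm thick (the cap's soles start at 4 mm height). Inside 104 mm (own x) by 81 mm (own y); the two long walls at own +-y are 8 mm thick and 55 mm high, higher than the tabs and only about 7 mm from their outer faces; the end walls at own +-x are 20 mm high.
- mat: Flat bare cork mat, fixed, 150 (own x) by 140 (own y) by 3 mm. Origin: centre of its underside, on the table; its top is 3 mm up. Always clear.
- figurine: Bystander: small loose blue glazed figurine, 52 mm across, 66 mm high. Origin: centre of underside.
- tape: Bystander: loose pale roll of tape lying flat, 76 mm across, 22 mm high. Origin: centre of underside.
- brush: Bystander: loose brush lying flat. Origin near its middle, at the table.
- teacup: Bystander: loose terracotta cup, 64 mm across, 50 mm high. Origin: centre of underside.
- stopper: Bystander: loose flat cork disc, 60 mm across, 14 mm high. Origin: centre of underside.
- glaze_jar: Bystander: loose closed jar, 68 mm across, 85 mm high. Origin: centre of underside.

How it is judged (in metres and radians):
At the end, for the whole second after the job is handed in: The cap sits in the pot's mouth, right way up: its plate underside within 3 mm of the lip's top, within 5.5 mm of the mouth's centre, level within 0.06 rad, both tabs sprung out (joints below 3 mm) under the lip, at rest and released (horizontal distance between cap_seat and pot_mouth below 0.0055 m and z of cap_seat in the frame of pot_mouth between -0.003 and 0.003 m and angle between cap's own z axis and vertical below 0.06 rad and value of joint each of tab_a, tab_b below 0.003 m and linear speed of cap below 0.01 m/s and contact force between the fingers and cap below 0.05 N); the robot touches nothing.
It fails at once if a bystander was shifted by more than 30 mm (distance of any of figurine, tape, brush, teacup, stopper, glaze_jar from where it was at the start of the episode above 0.03 m).
It also fails if it takes over 64 s, if anything falls off the work surface, if the arm or the gripper's body presses on something with over 40 N, if the wrist force passes 120 N, or if a joint passes its speed limit or range.

## Working session

There is one attempt and no reset: what is moved stays moved. The work goes in short steps, Python scripts to look and compute and a shell command to move; the robot and the scene stay as the last step left them, time stands still between calls to the robot, and variables do not carry over. Pictures are saved under pics/ and viewed, and the job is handed in when it is done.

```bash
ls; mkdir -p pics
python3 - <<'E'
from bench import telemetry, viewer, r
import cv2
print(telemetry.sense())
for n in("scene","top"):
    print(n,viewer.camera_model(n)); cv2.imwrite(f"pics/{n}0.png",viewer.snapshot(n)[:,:,::-1])
E
```

```text
pics
{'time': 0.0, 'joint_pos': array([-7.35911893e+01,  7.51462371e+00,  8.53297682e+01, -1.03900629e-03,
        8.72626410e+01, -4.89428322e+00]), 'qd': array([ 0.04827084,  0.01317057, -0.03883701,  0.05951257, -0.07178338,
       -0.08781504]), 'joint_efforts': array([ 4.26725283e-04, -5.69397962e+01, -5.00545621e+01, -3.18112461e-04,
        1.48396392e-02, -4.30371540e-05]), 'tool_pos': array([ 217.81742628, -558.43843793,  216.34483406]), 'tcp_rot': array([-1.79893269e+02, -8.09783782e-03,  2.13031370e+01]), 'ft_force': array([ 0.38195417, -0.56996072, -0.16846342]), 'wrist_torque': array([ 0.04363539,  0.00356763, -0.0143543 ]), 'finger_gap': 85.34575081558096}
scene {'fx': 473.43611784802033, 'fy': 473.43611784802033, 'cx': 282.6867555773309, 'cy': 213.0212691250018, 'cam_to_world': array([[ 1.85992659e-01,  6.66531779e-01, -7.21901738e-01,
         1.34555986e+03],
       [ 9.82451169e-01, -1.36639043e-01,  1.26962488e-01,
        -2.54317858e+02],
       [-1.40154294e-02, -7.32847297e-01, -6.80248784e-01,
         8.35258601e+02],
       [ 0.00000000e+00,  0.00000000e+00,  0.00000000e+00,
         1.00000000e+00]])}
top {'fx': 446.3408005541749, 'fy': 446.3408005541749, 'cx': 279.59490266975786, 'cy': 209.55762091900533, 'cam_to_world': array([[ 7.00517934e-03, -9.79008775e-01,  2.03697683e-01,
         3.44727977e+02],
       [-9.99959802e-01, -5.71812663e-03,  6.90632108e-03,
        -9.98557717e+01],
       [-5.59657979e-03, -2.03737875e-01, -9.79009477e-01,
         1.12888825e+03],
       [ 0.00000000e+00,  0.00000000e+00,  0.00000000e+00,
         1.00000000e+00]])}
```

View pics/scene0.png

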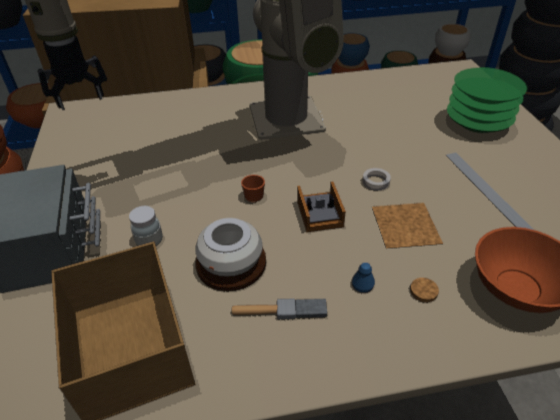

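View pics/top0.png

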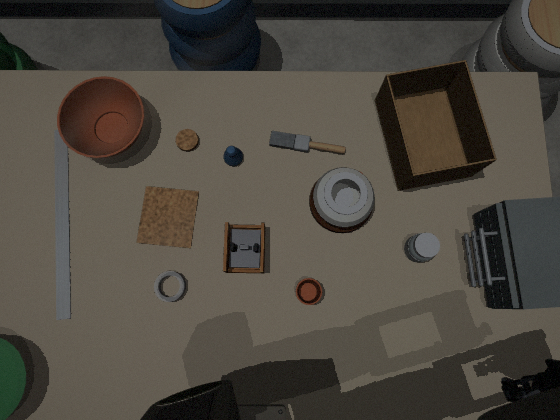

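Run:
```python
import cv2
t=cv2.imread("pics/top0.png");s=cv2.imread("pics/scene0.png")
def c(i,x,y,w,h,f,n): cv2.imwrite(f"pics/{n}.png",cv2.resize(i[y:y+h,x:x+w],None,fx=f,fy=f,interpolation=cv2.INTER_CUBIC))
c(t,205,205,80,75,8,"t_tray"); c(t,295,155,96,88,7,"t_pot"); c(s,285,165,80,75,8,"s_tray"); c(s,185,205,96,88,7,"s_pot"); c(t,125,175,80,80,7,"t_mat")
```

```text
(no output)
```

View pics/t_tray.png

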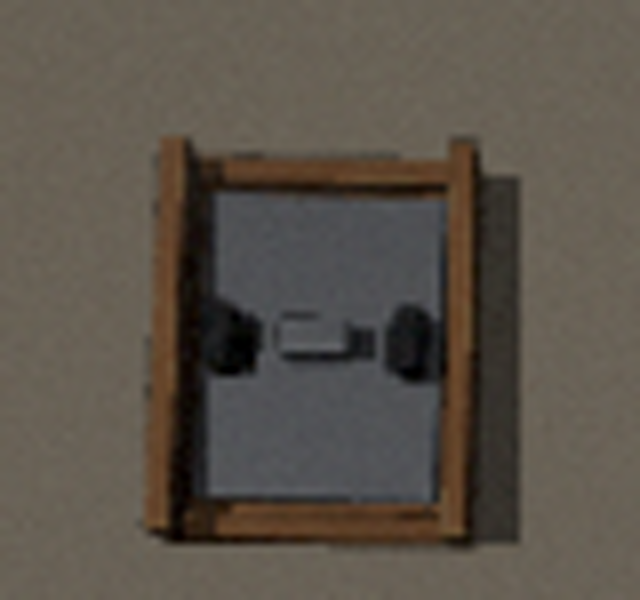

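View pics/s_tray.png

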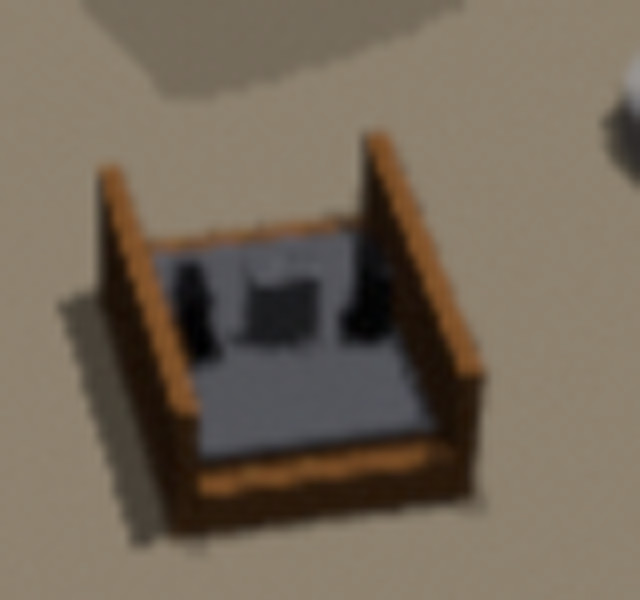

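View pics/t_pot.png

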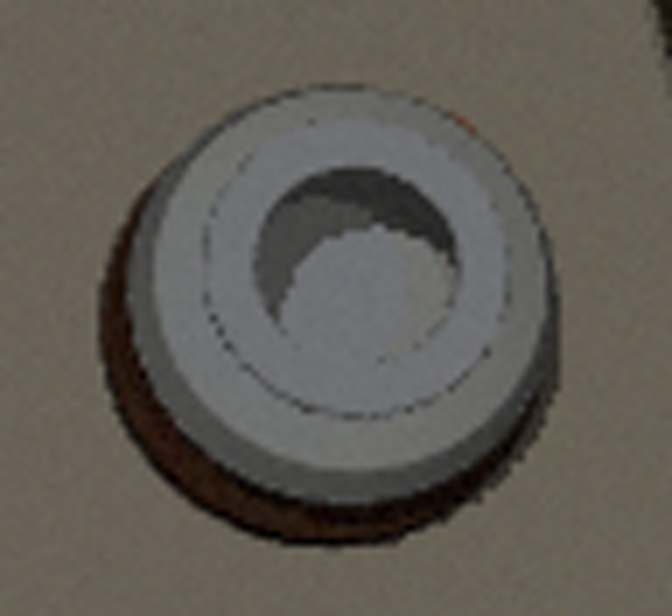

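View pics/s_pot.png

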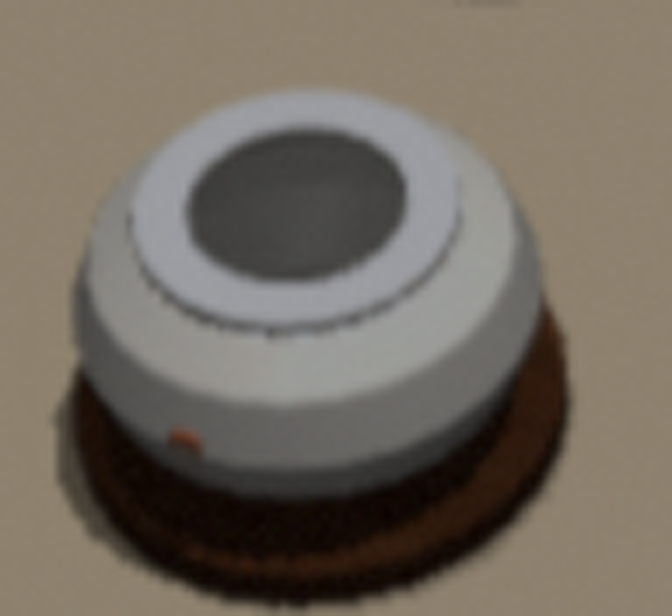

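View pics/t_mat.png

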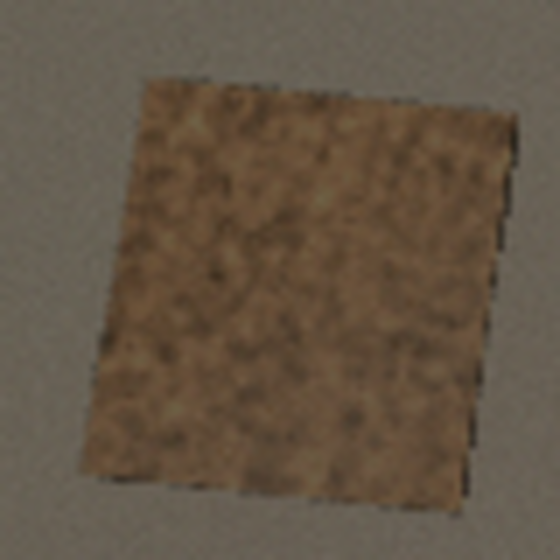

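```bash
cat > h.py <<'E'
import numpy as np
from bench import viewer
M={n:viewer.camera_model(n) for n in("scene","top")}
def ray(n,u,v,z):
    m=M[n];T=m["cam_to_world"];d=T[:3,:3]@np.array([(u-m["cx"])/m["fx"],(v-m["cy"])/m["fy"],1]);o=T[:3,3]
    return (o+d*(z-o[2])/d[2])[:2]
def proj(n,P):
    m=M[n];T=m["cam_to_world"];p=(np.atleast_2d(P)-T[:3,3])@T[:3,:3]
    return np.c_[p[:,0]/p[:,2]*m["fx"]+m["cx"],p[:,1]/p[:,2]*m["fy"]+m["cy"]]
E
python3 - <<'E'
from h import *
from scipy.optimize import least_squares
np.set_printoptions(precision=1,suppress=True)
def up(c,o,f): return (c[0]+.5)/f+o[0]-.5,(c[1]+.5)/f+o[1]-.5
def show(n,o,f,pts,z):
    q=np.array([ray(n,*up(p,o,f),z) for p in pts]);return q
print("tray tops",show("top",(205,205),8,[(163,140),(148,527),(477,142),(468,535)],55))
print("inner",show("top",(205,205),8,[(188,140),(170,527),(452,142),(442,535)],55))
print("plate",show("top",(205,205),8,[(215,195),(448,198),(437,497),(203,497)],25))
print("rib",show("top",(205,205),8,[(277,315),(350,317),(350,358),(277,356)],53))
print("S tray tops",show("scene",(285,165),8,[(102,168),(185,410),(385,133),(482,372)],55))
print("S rib top",show("scene",(285,165),8,[(247,252),(318,248),(320,280),(248,287)],53))
print("S plate",show("scene",(285,165),8,[(150,248),(360,232),(435,428),(200,455)],25))
q=show("top",(295,155),7,[(252,265),(462,265),(355,167),(357,362),(205,255),(508,262),(355,115),(365,418)],100);print("pot hole/lip",q)
def fit(q,R):
    return least_squares(lambda c:np.hypot(*(q-c).T)-R,q.mean(0))
R=np.array([34.5]*4+[52]*4);f=fit(q,R);print(f.x,f.fun)
q=show("scene",(185,205),7,[(186,212),(408,195),(300,127),(290,283),(130,212),(463,200),(290,88),(285,328)],100);f=fit(q,R);print(f.x,f.fun)
print("mat",show("top",(125,175),7,[(147,77),(517,113),(462,513),(85,475)],3))
E
```

```text
tray tops [[536.2  41.1]
 [418.7  41.9]
 [536.1 -54.9]
 [416.9 -53.8]]
inner [[536.2  33.5]
 [418.7  35.3]
 [536.1 -47.2]
 [416.9 -46.1]]
plate [[524.1  28.2]
 [523.6 -44.8]
 [430.5 -42.8]
 [430.   29.2]]
rib [[482.9   5.1]
 [482.4 -17. ]
 [469.9 -17.3]
 [470.4   4.8]]
S tray tops [[422.7 -52.3]
 [539.3 -51.6]
 [423.9  41.7]
 [540.9  40.3]]
S rib top [[470.2 -15.7]
 [472.9   6.7]
 [487.8   3.5]
 [486.5 -19.3]]
S plate [[430.5 -37.7]
 [436.6  31.5]
 [531.8  30.3]
 [529.  -43.8]]
pot hole/lip [[ 601.  -213.2]
 [ 601.4 -284.3]
 [ 635.6 -248.9]
 [ 567.6 -248. ]
 [ 604.4 -197.4]
 [ 602.5 -299.9]
 [ 654.1 -249.3]
 [ 548.4 -250.2]]
[ 601.4 -248.7] [ 1.   1.1 -0.3 -0.7 -0.6 -0.8  0.7  1. ]
[ 605.7 -248.7] [-0.   0.2 -0.3 -0.2 -0.1 -0.1  0.8  0.8]
mat [[640.9 258.4]
 [627.8 119.6]
 [478.5 133. ]
 [491.5 270.7]]
```

```bash
python3 -m inch '[[[44.3,-42.06,6.7],[0,0,-1.199],0.7],[[44.3,-42.06,6.7],[0,0,-1.199],0.7],[[44.3,-42.06,6.7],[0,0,-1.199],0.7],[[44.3,-42.06,6.7],[0,0,-1.199],0.7],[[44.3,-42.06,6.7],[0,0,-1.199],0.7],[[44.3,-42.06,6.7],[0,0,-1.199],0.7],[[44.3,-42.06,6.7],[0,0,-1.199],0.7],[[44.3,-42.06,6.7],[0,0,-1.199],0.7],[[44.3,-42.06,6.7],[0,0,-1.199],0.7],[[44.3,-42.06,6.7],[0,0,-1.199],0.7],[[44.3,-42.06,6.7],[0,0,-1.199],0.7],[[44.3,-42.06,6.7],[0,0,-1.199],0.7],[[44.3,-42.06,6.7],[0,0,-1.199],0.7],[[44.3,-42.06,6.7],[0,0,-1.199],0.7],[[44.3,-42.06,6.7],[0,0,-1.199],0.7],[[44.3,-42.06,6.7],[0,0,-1.199],0.7],[[44.3,-42.06,6.7],[0,0,-1.199],0.7],[[44.3,-42.06,6.7],[0,0,-1.199],0.7],[[44.3,-42.06,6.7],[0,0,-1.199],0.7],[[44.3,-42.06,6.7],[0,0,-1.199],0.7]]'
cat >> h.py <<'E'
import cv2
def pic(n,name,x,y,w,h,f):
    i=viewer.snapshot(n)[:,:,::-1];cv2.imwrite(f"pics/{name}.png",cv2.resize(i[y:y+h,x:x+w],None,fx=f,fy=f,interpolation=cv2.INTER_CUBIC))
def cap(n,o,f,pts,z): return np.array([ray(n,(p[0]+.5)/f+o[0]-.5,(p[1]+.5)/f+o[1]-.5,z) for p in pts])
E
python3 - <<'E'
from h import *
from bench import telemetry
pic("scene","s1",245,105,140,120,5.5)
s=telemetry.sense();print(s["time"],s["tool_pos"],s["tcp_rot"],s["finger_gap"],s["joint_pos"])
E
```

```text
time: 2.1
tool_pos: [477.9, -6.6, 150.5]
tcp_rot: [180.0, 0.0, 90.0]
ft_force: [0.0, 0.4, 0.8]
finger_gap: 59.8
2.15 [477.91855824  -6.45783093 150.46662054] [1.79991099e+02 3.76947654e-04 8.99733676e+01] 59.651480528065036 [-6.92411645e+00 -9.38787547e+00  1.08994590e+02  7.04688012e-04
  8.03844035e+01 -6.89760177e+00]
```

View pics/s1.png

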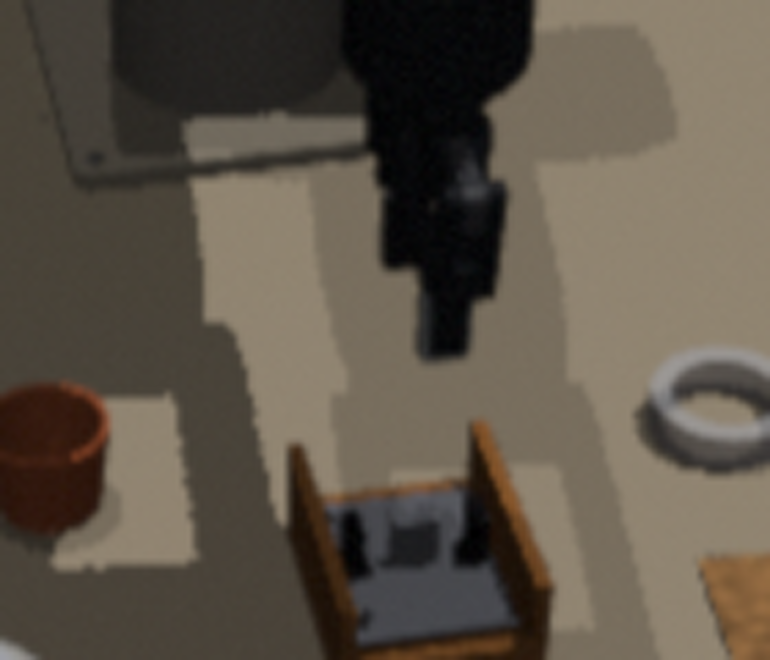

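Run:
```python
from h import *
for x in (478+30,478+42):
  for z in(139,145): print(x,z,((proj("scene",[[x,y,z] for y in(-17.4,4.6)])-[245,105])*5.5).round())
```

```text
508 139 [[411. 405.]
 [461. 399.]]
508 145 [[412. 394.]
 [462. 388.]]
520 139 [[418. 423.]
 [468. 416.]]
520 145 [[419. 412.]
 [469. 405.]]
```

```bash
python3 -m inch '[[[0,0,3],[0,0,0],0.5],[[0,0,6],[0,0,0],0.5],[[0,0,8],[0,0,0],0.5],[[0,0,8],[0,0,0],0.5],[[0,0,8],[0,0,0],0.5],[[0,0,8],[0,0,0],0.5]]'
python3 - <<'E'
from h import *
pic("scene","s2",265,125,110,110,5.5)
pic("top","t2",205,205,80,75,7)
for x in (478+21,478+32): print(((proj("scene",[[x,y,59] for y in(-17.4,4.6)])-[265,125])*5.5).round())
E
```

```text
time: 2.75
tool_pos: [479.2, -6.3, 72.1]
tcp_rot: [179.9, 0.0, 90.0]
ft_force: [0.0, -0.2, 0.8]
finger_gap: 42.8
[[289. 422.]
 [337. 416.]]
[[295. 438.]
 [343. 432.]]
```

View pics/s2.png

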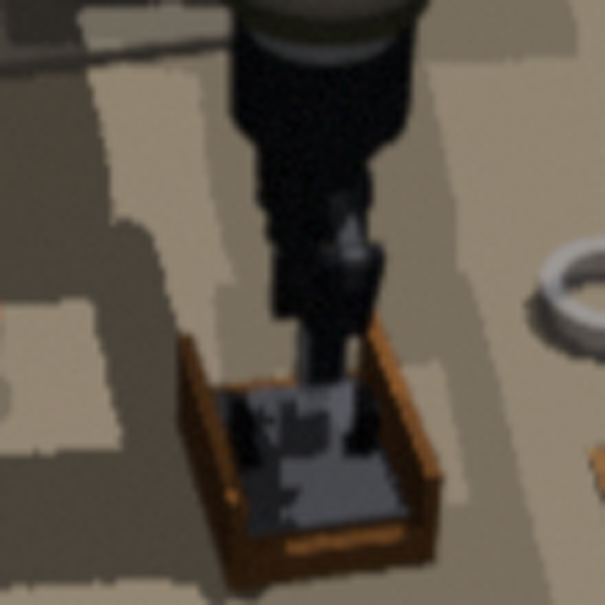

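View pics/t2.png

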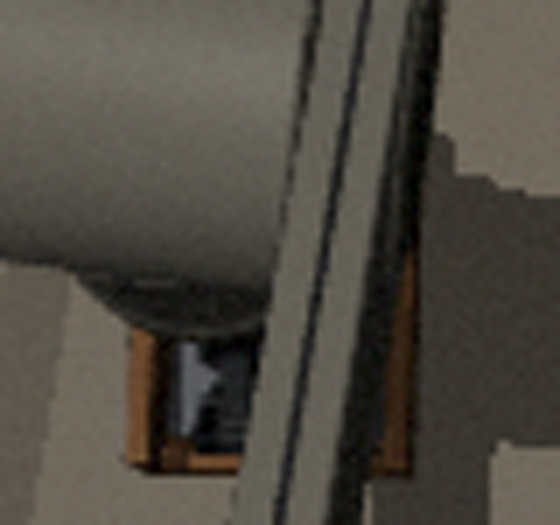

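```bash
python3 -m inch '[[[0,0,1],[0,0,0],0.4],[[0,0,2],[0,0,0],0.4],[[0,0,2.5],[0,0,0],0.4],[[0,0,2.9],[0,0,0],0.4],[[0,0,2.9],[0,0,0],0.4],[[0,0,2.9],[0,0,0],0.4]]' 30
python3 - <<'E'
from h import *
pic("scene","s3",265,125,110,110,5.5)
E
```

```text
time: 3.45
tool_pos: [477.9, -6.2, 41.3]
tcp_rot: [-180.0, -0.0, 90.0]
ft_force: [-0.1, -0.7, 1.4]
finger_gap: 34.2
```

View pics/s3.png

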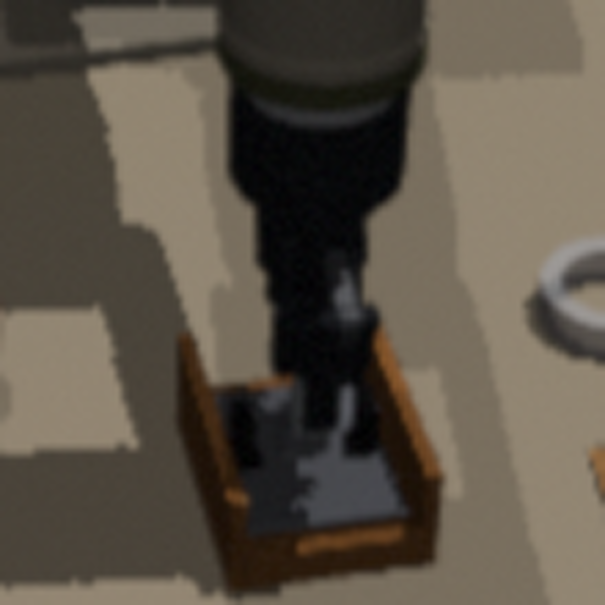

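```bash
python3 - <<'E'
from h import *
o=[265,125]
P=lambda p:((proj("scene",p)-o)*5.5).round().tolist()
print("rib front face top/bot", P([[483,-17.2,53],[483,4.8,53],[483,-17.2,25],[483,4.8,25]]))
print("finger inner/outer x tip z30,36",P([[x,y,z] for z in(30,36) for x in(495,505) for y in(-17.2,4.8)]))
E
python3 - <<'E'
import cv2,numpy as np
i=cv2.imread('pics/s3.png')[330:480,220:420];i=np.clip(i.astype(float)*2.5,0,255).astype('uint8');cv2.imwrite('pics/s3b.png',cv2.resize(i,None,fx=3.5,fy=3.5))
E
```

```text
rib front face top/bot [[281.0, 409.0], [328.0, 403.0], [279.0, 455.0], [325.0, 448.0]]
finger inner/outer x tip z30,36 [[285.0, 464.0], [332.0, 458.0], [290.0, 479.0], [337.0, 472.0], [286.0, 454.0], [333.0, 448.0], [291.0, 469.0], [338.0, 462.0]]
```

View pics/s3b.png

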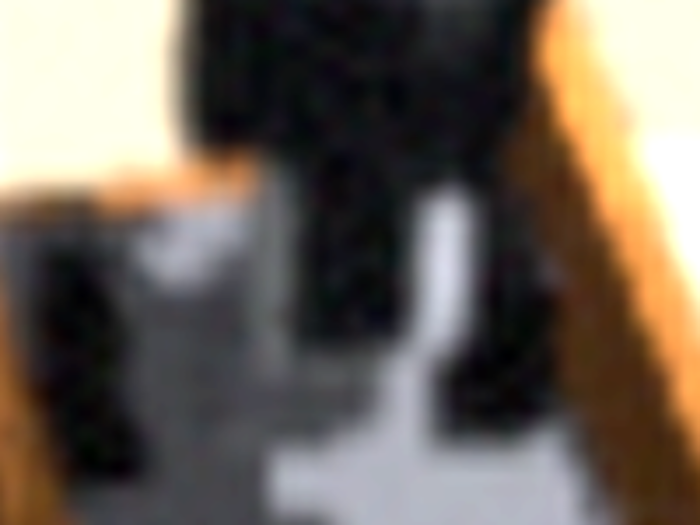

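```bash
python3 -m inch '[[[0,0,0],[0,0,0],0.25],[[0,0,0],[0,0,0],0.15],[[0,0,0],[0,0,0],0.05],[[0,0,0],[0,0,0],0.0],[[0,0,0],[0,0,0],0.0],[[0,0,0],[0,0,0],0.0],[[0,0,0],[0,0,0],0.0],[[0,0,0],[0,0,0],0.0]]' 40
python3 - <<'E'
from h import *
pic("scene","s4",265,125,110,110,5.5)
E
```

```text
time: 4.3
tool_pos: [477.9, -6.2, 41.4]
tcp_rot: [180.0, -0.0, 90.0]
ft_force: [0.9, -0.8, 0.0]
finger_gap: 0.0
```

View pics/s4.png

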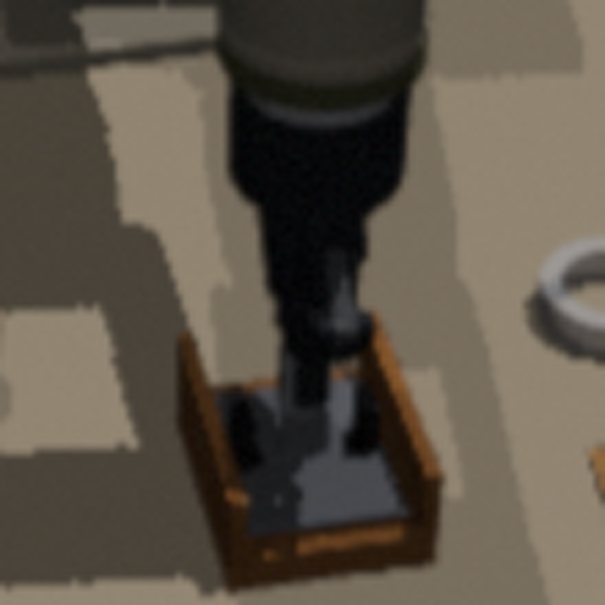

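```bash
python3 -m inch '[[[0,0,-3],[0,0,0],0],[[0,0,-6],[0,0,0],0],[[0,0,-6],[0,0,0],0],[[0,0,-6],[0,0,0],0],[[0,0,-6],[0,0,0],0],[[0,0,-6],[0,0,0],0]]'
python3 - <<'E'
from h import *
from bench import telemetry
s=telemetry.sense();print(s["tool_pos"],s["tcp_rot"],s["joint_pos"])
pic("scene","s5",255,85,120,120,5)
for x in (473,478,483,488):print(((proj("scene",[[x,-6.2,z] for z in(90,100,110,120)])-[255,85])*5).round().tolist())
E
```

```text
time: 4.95
tool_pos: [476.9, -6.1, 100.0]
tcp_rot: [-179.9, -0.0, 90.0]
ft_force: [0.4, -0.2, -0.4]
finger_gap: 0.3
[476.89849303  -6.06440283 100.02266129] [-1.79864539e+02 -1.57585811e-02  9.00036130e+01] [-6.89073603e+00 -6.56586864e+00  1.11933797e+02 -6.38389641e-04
  7.47684450e+01 -6.89419921e+00]
[[325.0, 500.0], [325.0, 484.0], [326.0, 468.0], [327.0, 452.0]]
[[327.0, 506.0], [328.0, 490.0], [329.0, 474.0], [330.0, 458.0]]
[[330.0, 512.0], [330.0, 497.0], [331.0, 481.0], [332.0, 464.0]]
[[332.0, 519.0], [333.0, 503.0], [334.0, 487.0], [335.0, 471.0]]
```

View pics/s5.png

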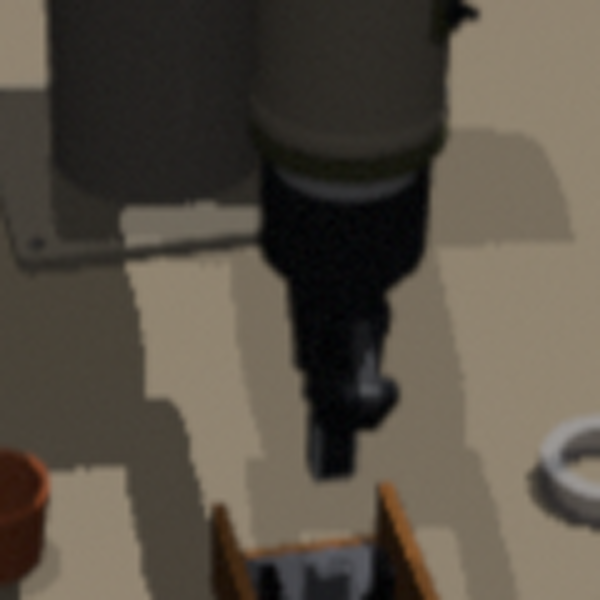

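Run:
```python
import cv2,numpy as np
t=cv2.imread("pics/top0.png");s=cv2.imread("pics/scene0.png")
def c(i,x,y,w,h,f,n): cv2.imwrite(f"pics/{n}.png",cv2.resize(np.clip(i[y:y+h,x:x+w]*2.5,0,255).astype('uint8'),None,fx=f,fy=f,interpolation=cv2.INTER_CUBIC))
c(t.astype(float),480,340,80,80,7,"t0g"); c(s.astype(float),20,10,100,110,5,"s0g")
from h import *
P=[[218,-559,217],[218,-559,206],[218,-559,160]]
print(((proj("top",P)-[480,340])*7).round().tolist(),((proj("scene",P)-[20,10])*5).round().tolist())
```

```text
[[273.0, 217.0], [253.0, 211.0], [173.0, 188.0]] [[323.0, 507.0], [329.0, 526.0], [356.0, 603.0]]
```

View pics/t0g.png

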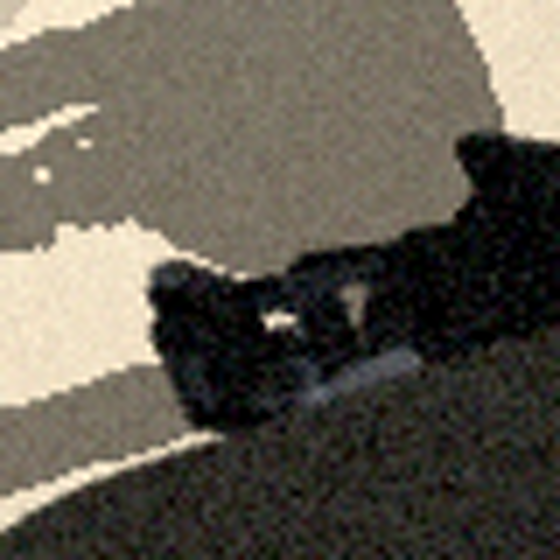

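View pics/s0g.png

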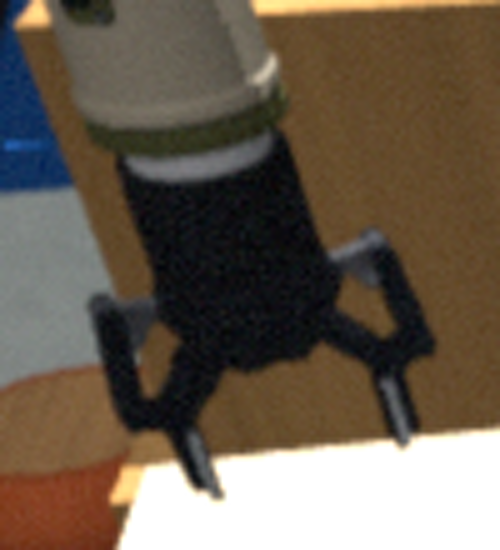

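```bash
python3 -m inch '[[[0,0,-5],[0,0,0],0],[[35.6,-2.8,-5],[0,0,0],0],[[35.6,-2.8,-5],[0,0,0],0],[[35.6,-2.8,-5],[0,0,0],0],[[35.6,-2.8,-5],[0,0,0],0],[[35.6,-2.8,-5],[0,0,0],0],[[35.6,-2.8,-5],[0,0,0],0],[[35.6,-2.8,-5],[0,0,0],0],[[35.6,-2.8,-5],[0,0,0],0],[[35.6,-2.8,-5],[0,0,0],0],[[35.6,-2.8,-5],[0,0,0],0],[[35.6,-2.8,-5],[0,0,0],0],[[35.6,-2.8,-5],[0,0,0],0]]'
python3 - <<'E'
from h import *
from bench import telemetry
s=telemetry.sense();p=s["tool_pos"];print(p)
a=viewer.snapshot("scene");b=viewer.snapshot("top")
for n,i in(("scene",a),("top",b)):
    q=proj(n,[p+[0,0,-11],p+[0,0,20]]);print(n,q.round(1).tolist())
    x,y=(q[0]-50).astype(int);x=max(x,0);y=max(y,0);print("origin",x,y)
    k=np.clip(i[y:y+100,x:x+100,::-1].astype(float)*2,0,255).astype('uint8')
    cv2.imwrite(f"pics/g6_{n}.png",cv2.resize(k,None,fx=6,fy=6,interpolation=cv2.INTER_CUBIC))
E
```

```text
time: 6.3
tool_pos: [450.4, 348.4, 151.4]
tcp_rot: [180.0, 0.0, 89.9]
ft_force: [0.2, -0.1, 0.6]
finger_gap: 0.1
[450.4093458  348.41475448 151.42578625]
scene [[455.1, 145.8], [458.0, 135.4]]
origin 405 95
top [[80.8, 252.4], [74.4, 250.9]]
origin 30 202
```

View pics/g6_scene.png

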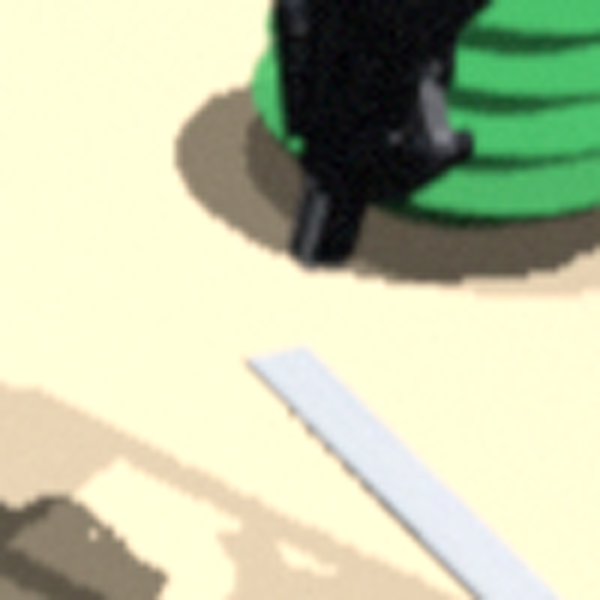

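View pics/g6_top.png

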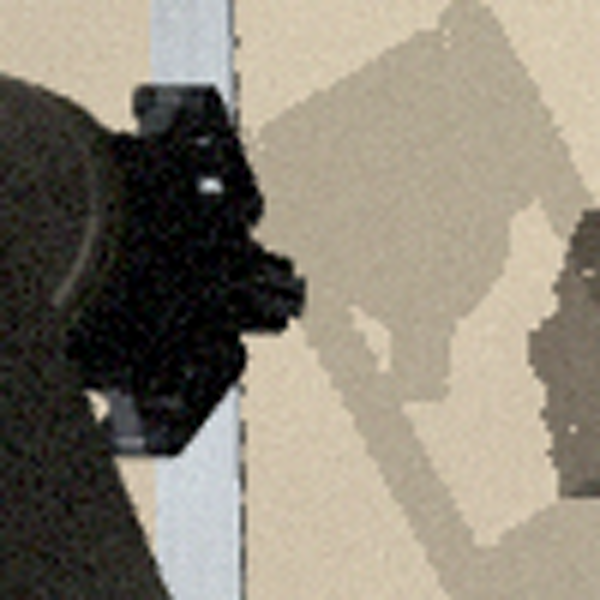

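Run:
```python
from h import *
from scipy.optimize import least_squares
def tri(ps,pt):
    f=least_squares(lambda P:np.r_[proj("scene",P)[0]-ps,proj("top",P)[0]-pt],[450,348,150]);return f.x.round(1),f.fun.round(2)
up=lambda c,o,f:(np.array(c)+.5)/f+o-.5
print(tri(up((320,262),[405,95],6),up((298,290),[30,202],6)))
print(tri(up((320,262),[405,95],6),up((293,290),[30,202],6)))
```

```text
(array([454.3, 344. , 165. ]), array([-1.45,  0.42, -1.23, -0.49]))
(array([454. , 345.1, 165. ]), array([-1.08,  0.31, -0.92, -0.37]))
```

```bash
python3 -m inch '[[[0,0,3],[0,0,0],0],[[0,0,6],[0,0,0],0],[[0,0,9],[0,0,0],0],[[0,0,12],[0,0,0],0],[[0,0,13],[0,0,0],0],[[0,0,13],[0,0,0],0],[[0,0,13],[0,0,0],0]]'
python3 - <<'E'
from h import *
from bench import telemetry
s=telemetry.sense();p=s["tool_pos"];print(p)
a=viewer.snapshot("scene");b=viewer.snapshot("top")
for n,i in(("scene",a),("top",b)):
    q=proj(n,[p+[0,0,-11],p+[0,0,11]]);print(n,q.round(1).tolist())
    x,y=(q[0]-50).astype(int);x=max(x,0);y=max(y,0);print("origin",x,y)
    k=np.clip(i[y:y+100,x:x+100,::-1].astype(float)*2,0,255).astype('uint8')
    cv2.imwrite(f"pics/g7_{n}.png",cv2.resize(k,None,fx=6,fy=6,interpolation=cv2.INTER_CUBIC))
E
```

```text
time: 7.1
tool_pos: [450.9, 350.1, 22.8]
tcp_rot: [179.9, -0.1, 90.0]
ft_force: [0.7, -0.0, 0.9]
finger_gap: -0.3
[450.85137967 350.14785414  22.8365758 ]
scene [[444.7, 185.2], [446.5, 178.8]]
origin 394 135
top [[102.8, 257.9], [99.3, 257.0]]
origin 52 207
```

View pics/g7_scene.png

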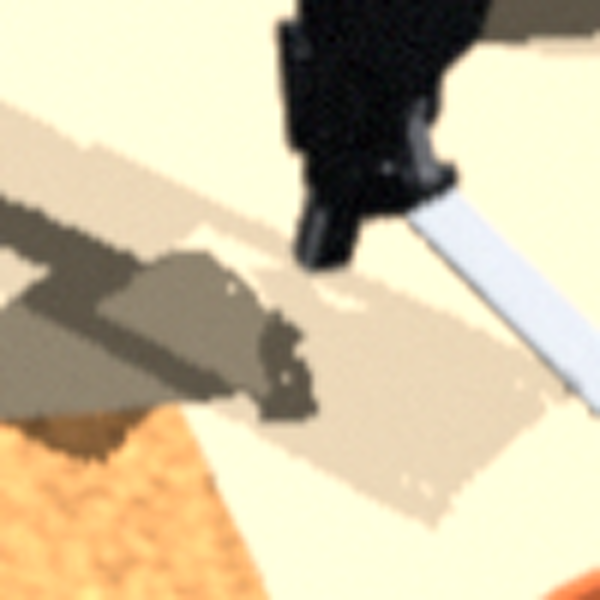

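View pics/g7_top.png

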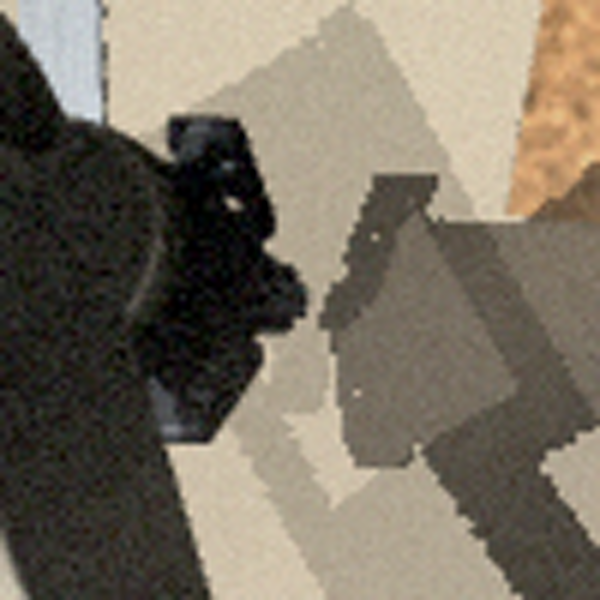

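```bash
python3 -m inch '[[[0,0,1.5],[0,0,0],0],[[0,0,2.6],[0,0,0],0],[[0,0,2.6],[0,0,0],0],[[0,0,2.6],[0,0,0],0],[[0,0,2.8],[0,0,0],0],[[0,0,2.8],[0,0,0],0]]'; python3 -m inch '[[[0,0,0.2],[0,0,0],0],[[0,0,0.2],[0,0,0],0]]'; python3 -m inch '[[[0,0,0.2],[0,0,0],0],[[0,0,0.2],[0,0,0],0]]'
```

```text
time: 7.8
tool_pos: [450.0, 349.9, -6.5]
tcp_rot: [180.0, -0.0, 90.0]
ft_force: [-0.7, 0.6, 1.0]
finger_gap: -0.4
time: 8.0
tool_pos: [449.9, 349.8, -8.7]
tcp_rot: [180.0, 0.0, 90.0]
ft_force: [-0.2, -0.5, 0.4]
finger_gap: -0.1
time: 8.2
tool_pos: [449.8, 349.7, -10.8]
tcp_rot: [-180.0, 0.0, 90.0]
ft_force: [-0.1, -0.3, 0.5]
finger_gap: 0.1
```

```bash
for i in 1 2; do python3 -m inch '[[[0,0,0.15],[0,0,0],0],[[0,0,0.15],[0,0,0],0]]' | egrep 'pos|force'; done
```

```text
tool_pos: [449.8, 349.7, -12.3]
ft_force: [0.3, -0.3, 0.7]
tool_pos: [449.9, 349.8, -13.7]
ft_force: [1.1, -0.3, -0.0]
```

```bash
python3 - <<'E'
from h import *
pic("scene","s8",394,135,100,100,6)
E
for i in 1 2; do python3 -m inch '[[[0,0,0.15],[0,0,0],0],[[0,0,0.15],[0,0,0],0]]' | egrep 'pos|force'; done
```

```text
tool_pos: [450.1, 349.8, -13.9]
ft_force: [-4.9, -4.2, 12.9]
tool_pos: [450.1, 349.9, -13.9]
ft_force: [-11.5, -8.6, 26.4]
```

View pics/s8.png

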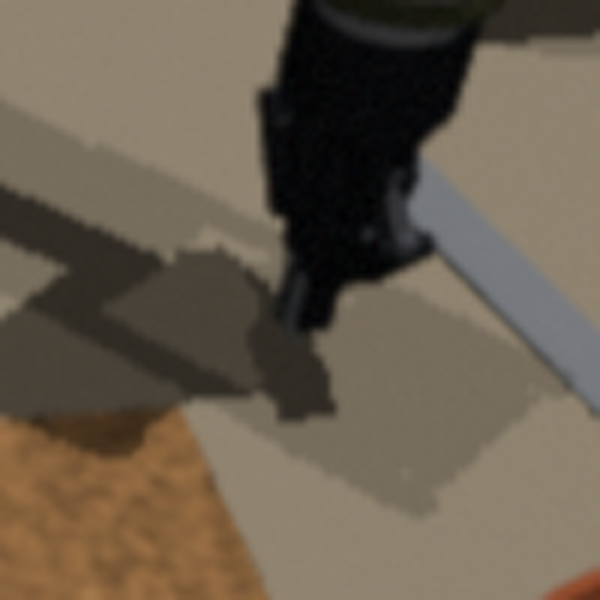

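```bash
python3 - <<'E'
from h import *
print(cap("scene",(394,135),6,[(278,320),(310,326),(326,328)],0))
E
python3 -m inch '[[[0,0,-3],[0,0,0],0],[[0,0,-8],[0,0,0],0.4],[[0,0,-12],[0,0,0],0.4],[[0,0,-16.6],[0,0,0],0.4],[[0,0,-16.6],[0,0,0],0.4],[[0,0,-16.6],[0,0,0],0.4],[[0,0,-16.6],[0,0,0],0.4]]'
```

```text
[[446.38946702 341.03397173]
 [453.27456305 353.36524807]
 [456.04754681 359.81278515]]
time: 9.75
tool_pos: [449.2, 349.3, 147.9]
tcp_rot: [-179.9, 0.1, 90.0]
ft_force: [0.5, 0.6, 0.1]
finger_gap: 34.3
```

```bash
python3 -m inch '[[[-35.6,2.8,0],[0,0,0],0.4],[[-35.6,2.8,0],[0,0,0],0.4],[[-35.6,2.8,0],[0,0,0],0.4],[[-35.6,2.8,0],[0,0,0],0.4],[[-35.6,2.8,0],[0,0,0],0.4],[[-35.6,2.8,0],[0,0,0],0.4],[[-35.6,2.8,0],[0,0,0],0.4],[[-35.6,2.8,0],[0,0,0],0.4],[[-35.6,2.8,0],[0,0,0],0.4],[[-35.6,2.8,0],[0,0,0],0.4],[[-35.6,2.8,4],[0,0,0],0.4],[[-35.6,2.8,7],[0,0,0],0.4],[[-35.6,2.8,9],[0,0,0],0.4],[[-35.6,2.8,11],[0,0,0],0.4],[[-35.6,2.8,12.5],[0,0,0],0.4],[[-35.6,2.8,13.4],[0,0,0],0.4],[[-35.6,2.8,13.4],[0,0,0],0.4],[[-35.6,2.8,13.4],[0,0,0],0.4],[[-35.6,2.8,13.4],[0,0,0],0.4]]'
python3 - <<'E'
from h import *
i=viewer.snapshot("scene")[125:235,265:375,::-1].astype(float)*2
cv2.imwrite("pics/s9.png",cv2.resize(np.clip(i,0,255).astype('uint8'),None,fx=5.5,fy=5.5,interpolation=cv2.INTER_CUBIC))
E
```

```text
time: 11.65
tool_pos: [478.8, -5.9, 16.4]
tcp_rot: [179.9, 0.0, 90.0]
ft_force: [-0.1, -0.0, -0.2]
finger_gap: 34.5
```

View pics/s9.png

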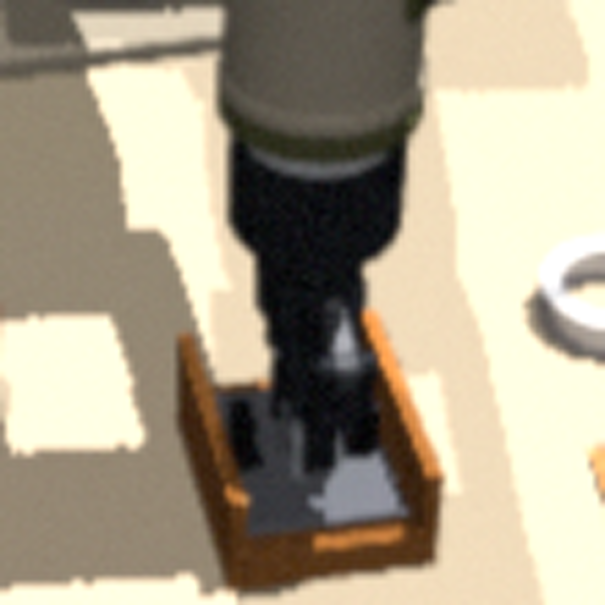

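```bash
python3 -m inch '[[[0,0,0],[0,0,0],0.3],[[0,0,0],[0,0,0],0.2],[[0,0,0],[0,0,0],0.1],[[0,0,0],[0,0,0],0.0],[[0,0,0],[0,0,0],0.0],[[0,0,0],[0,0,0],0.0]]' 40
```

```text
time: 12.3
tool_pos: [478.2, -6.3, 15.8]
tcp_rot: [180.0, 0.0, 90.0]
ft_force: [-2.4, -0.7, 4.8]
finger_gap: 9.0
```

```bash
python3 -m inch '[[[0,0,-0.3],[0,0,0],0],[[0,0,-0.8],[0,0,0],0],[[0,0,-1.5],[0,0,0],0],[[0,0,-3],[0,0,0],0],[[0,0,-5],[0,0,0],0],[[0,0,-8],[0,0,0],0],[[0,0,-10],[0,0,0],0],[[0,0,-10],[0,0,0],0],[[0,0,-10],[0,0,0],0]]'
python3 - <<'E'
from h import *
i=viewer.snapshot("scene")[95:225,255:385,::-1].astype(float)*1.7
cv2.imwrite("pics/s10.png",cv2.resize(np.clip(i,0,255).astype('uint8'),None,fx=4.5,fy=4.5,interpolation=cv2.INTER_CUBIC))
E
```

```text
time: 13.2
tool_pos: [478.2, -6.2, 115.5]
tcp_rot: [179.9, 0.0, 90.0]
ft_force: [-0.4, 0.9, -2.1]
finger_gap: 9.1
```

View pics/s10.png

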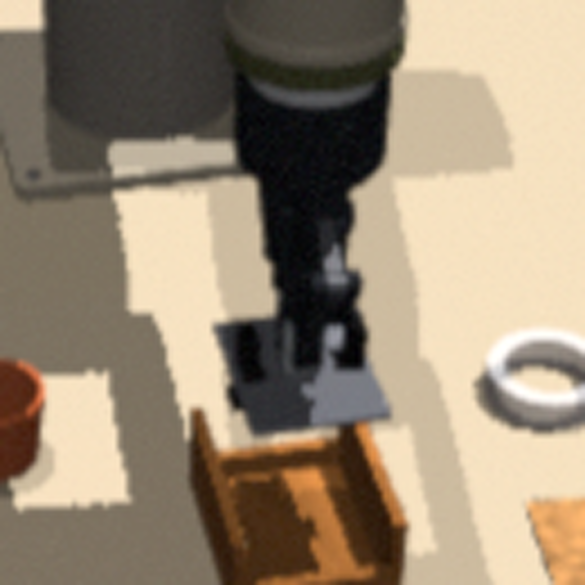

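```bash
python3 -m inch '[[[4,1.6,0],[0,0,0],0],[[8,3.3,0],[0,0,0],0],[[12,4.9,0],[0,0,0],0],[[16,6.5,0],[0,0,0],0],[[20.1,8.2,0],[0,0,0],0],[[20.1,8.2,0],[0,0,0],0],[[20.1,8.2,3],[0,0,0],0],[[20.1,8.2,6],[0,0,0],0],[[20.1,8.2,8],[0,0,0],0],[[20.1,8.2,9],[0,0,0],0],[[20.1,8.2,9.5],[0,0,0],0],[[20.1,8.2,9.8],[0,0,0],0],[[20.1,8.2,10.03],[0,0,0],0],[[20.1,8.2,10.03],[0,0,0],0],[[20.1,8.2,10.03],[0,0,0],0]]'
```

```text
time: 14.75
tool_pos: [560.6, 194.9, 16.0]
tcp_rot: [179.9, -0.0, 90.0]
ft_force: [0.2, 0.8, -1.5]
finger_gap: 9.0
```

```bash
python3 -m inch '[[[0,0,0.06],[0,0,0],0],[[0,0,0.06],[0,0,0],0]]'|egrep 'pos|for'; python3 -m inch '[[[0,0,0.06],[0,0,0],0],[[0,0,0.06],[0,0,0],0]]'|egrep 'pos|for'
```

```text
tool_pos: [560.1, 194.8, 14.8]
ft_force: [-0.6, -0.1, -0.7]
tool_pos: [560.2, 194.9, 14.8]
ft_force: [-2.9, -1.4, 4.7]
```

```bash
python3 -m inch '[[[0,0,0],[0,0,0],0.2],[[0,0,0],[0,0,0],0.3],[[0,0,0],[0,0,0],0.4],[[0,0,-0.5],[0,0,0],0.4],[[0,0,-2],[0,0,0],0.4],[[0,0,-5],[0,0,0],0.6],[[0,0,-9],[0,0,0],0.95],[[0,0,-10],[0,0,0.15],0.95],[[0,0,-10],[0,0,0.3],0.95],[[0,0,-10],[0,0,0.45],0.95],[[0,0,-10],[0,0,0.6],0.95],[[0,0,-10],[0,0,0.75],0.95],[[0,0,-10],[0,0,0.9],0.95],[[0,0,-10],[0,0,1.05],0.95],[[0,0,-10],[0,0,1.2],0.95],[[0,0,-10],[0,0,1.35],0.95],[[0,0,-10],[0,0,1.5],0.95],[[0,0,-10],[0,0,1.5708],0.95],[[0,0,-10],[0,0,1.5708],0.95]]'
python3 - <<'E'
from h import *
from bench import telemetry
s=telemetry.sense();print(s["tool_pos"],s["joint_pos"])
for n,x,y,w,h,f in(("scene",350,125,110,130,5),("top",110,160,110,110,5.5)):
    i=viewer.snapshot(n)[y:y+h,x:x+w,::-1].astype(float)*1.8
    cv2.imwrite(f"pics/g11_{n}.png",cv2.resize(np.clip(i,0,255).astype('uint8'),None,fx=f,fy=f,interpolation=cv2.INTER_CUBIC))
E
```

```text
time: 17.05
tool_pos: [560.4, 194.9, 115.4]
tcp_rot: [-180.0, -0.1, -0.1]
ft_force: [-0.5, -0.6, 0.5]
finger_gap: 81.0
[560.40515756 194.93490084 115.35538641] [1.42290798e+01 1.03216473e+01 9.29690348e+01 1.11902020e-03
 7.66219380e+01 1.04285735e+02]
```

View pics/g11_scene.png

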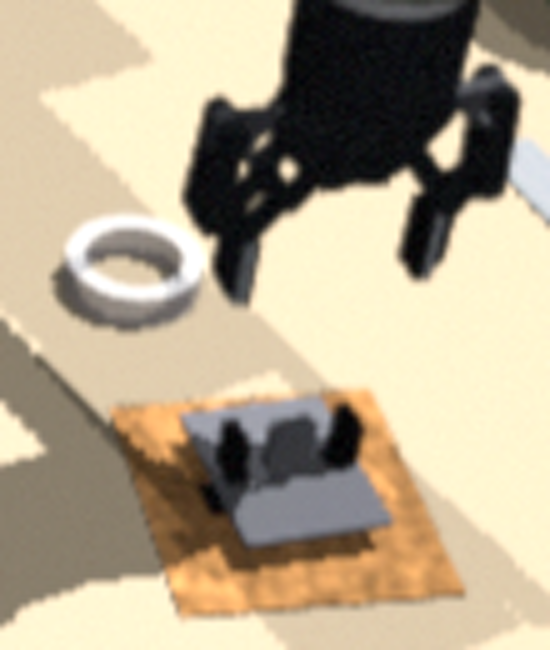

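View pics/g11_top.png

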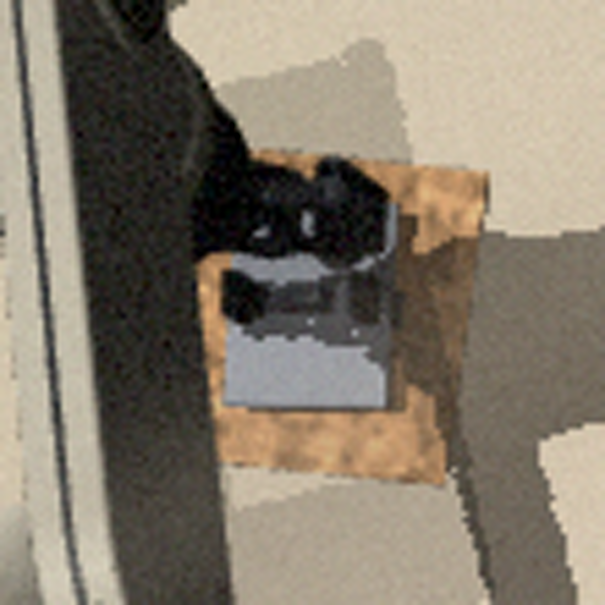

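Run:
```python
from h import *
print(cap("top",(110,160),5.5,[(222,403),(387,408),(395,200)],24))
print(cap("scene",(350,125),5,[(248,537),(390,514),(180,413),(318,396)],24))
# expected for cap at 560.3,194.9
C=np.array([[x,y,24] for x in(512.3,608.3) for y in(156.9,232.9)])
print(((proj("top",C)-[110,160])*5.5).round(),((proj("scene",C)-[350,125])*5).round())
```

```text
[[513.07800715 232.32740461]
 [511.24134249 156.9483955 ]
 [608.55610869 158.35152904]]
[[606.73393748 158.9676602 ]
 [605.5424275  231.80805176]
 [515.79379861 157.40030425]
 [517.62113297 230.68763906]]
[[385. 403.]
 [218. 402.]
 [396. 198.]
 [232. 197.]] [[175. 407.]
 [316. 387.]
 [243. 538.]
 [392. 516.]]
```

```bash
python3 -m inch '[[[0,0,3],[0,0,0],0.95],[[0,0,6],[0,0,0],0.95],[[0,0,8],[0,0,0],0.95],[[0,0,9],[0,0,0],0.95],[[0,0,9.6],[0,0,0],0.95],[[0,0,10],[0,0,0],0.95],[[0,0,10.2],[0,0,0],0.95],[[0,0,10.2],[0,0,0],0.95],[[0,0,10.2],[0,0,0],0.95]]'
python3 - <<'E'
from h import *
for n,x,y,w,h,f in(("scene",350,145,110,110,5.5),):
    i=viewer.snapshot(n)[y:y+h,x:x+w,::-1].astype(float)*1.8
    cv2.imwrite(f"pics/g12_{n}.png",cv2.resize(np.clip(i,0,255).astype('uint8'),None,fx=f,fy=f,interpolation=cv2.INTER_CUBIC))
E
```

```text
time: 18.05
tool_pos: [560.6, 195.0, 12.8]
tcp_rot: [-180.0, -0.1, 0.0]
ft_force: [-0.1, -0.1, 0.2]
finger_gap: 81.4
```

View pics/g12_scene.png

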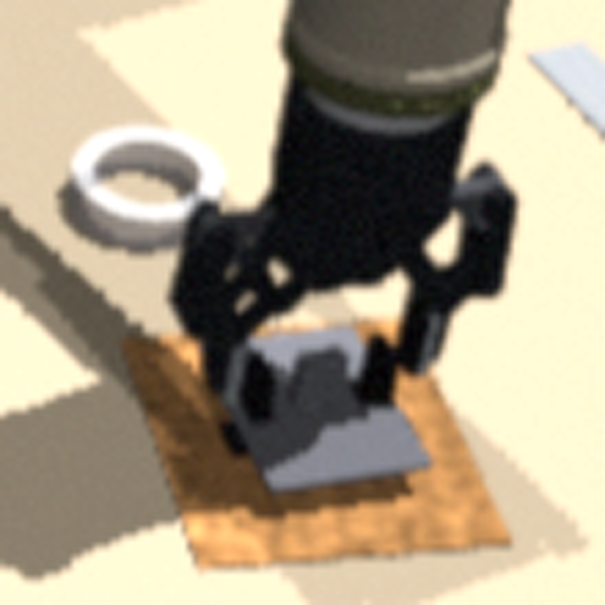

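```bash
python3 -m inch '[[[0,0,0],[0,0,0],0.85],[[0,0,0],[0,0,0],0.8],[[0,0,0],[0,0,0],0.75],[[0,0,0],[0,0,0],0.7],[[0,0,0],[0,0,0],0.65],[[0,0,0],[0,0,0],0.6],[[0,0,0],[0,0,0],0.55],[[0,0,0],[0,0,0],0.4],[[0,0,0],[0,0,0],0.4],[[0,0,0],[0,0,0],0.4]]' 40
python3 - <<'E'
from h import *
for n,x,y,w,h,f in(("scene",350,145,110,110,5.5),):
    i=viewer.snapshot(n)[y:y+h,x:x+w,::-1].astype(float)*1.8
    cv2.imwrite(f"pics/g13_{n}.png",cv2.resize(np.clip(i,0,255).astype('uint8'),None,fx=f,fy=f,interpolation=cv2.INTER_CUBIC))
E
```

```text
time: 19.1
tool_pos: [560.8, 195.1, 13.9]
tcp_rot: [-180.0, -0.1, 0.0]
ft_force: [-5.9, -1.0, 14.7]
finger_gap: 44.9
```

View pics/g13_scene.png

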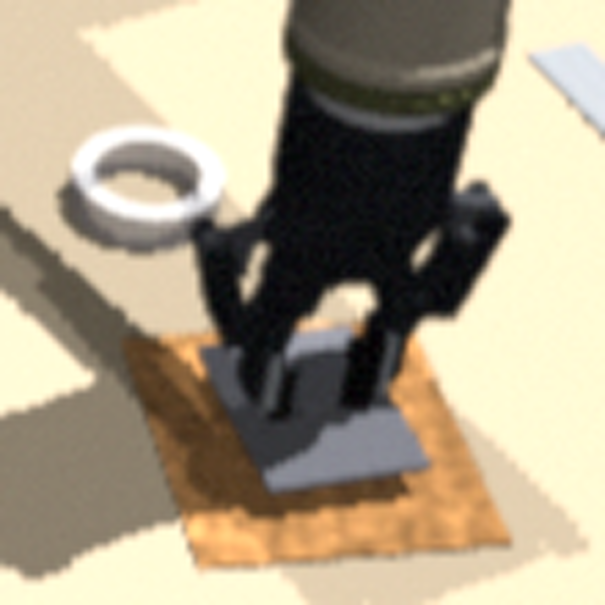

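```bash
python3 -m inch '[[[0,0,-0.1],[0,0,0],0.4],[[0,0,-0.3],[0,0,0],0.4],[[0,0,-0.8],[0,0,0],0.4],[[0,0,-2],[0,0,0],0.4],[[0,0,-4],[0,0,0],0.4],[[0,0,-7],[0,0,0],0.4],[[0,0,-10],[0,0,0],0.4],[[0,0,-13],[0,0,0],0.4],[[0,0,-15],[0,0,0],0.4],[[0,0,-15],[0,0,0],0.4],[[0,0,-15],[0,0,0],0.4]]'
python3 - <<'E'
from h import *
for n,x,y,w,h,f in(("scene",350,75,110,120,5),("top",80,150,110,110,5)):
    i=viewer.snapshot(n)[y:y+h,x:x+w,::-1].astype(float)*1.8
    cv2.imwrite(f"pics/g14_{n}.png",cv2.resize(np.clip(i,0,255).astype('uint8'),None,fx=f,fy=f,interpolation=cv2.INTER_CUBIC))
E
```

```text
time: 20.25
tool_pos: [560.0, 194.8, 161.9]
tcp_rot: [-180.0, -0.0, -0.0]
ft_force: [-0.9, 0.2, -2.3]
finger_gap: 44.4
```

View pics/g14_scene.png

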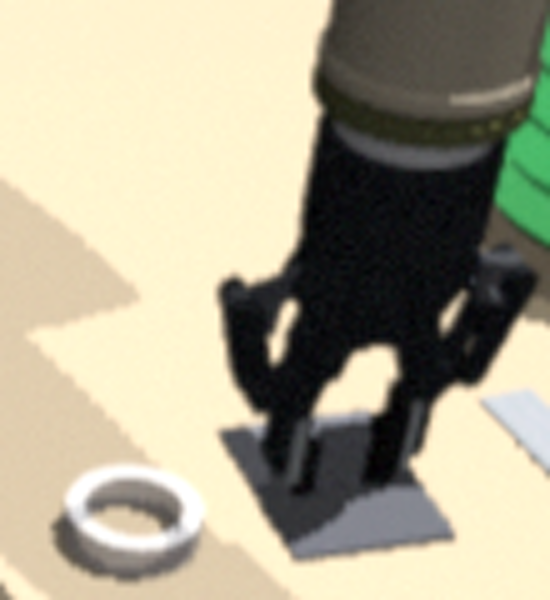

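View pics/g14_top.png

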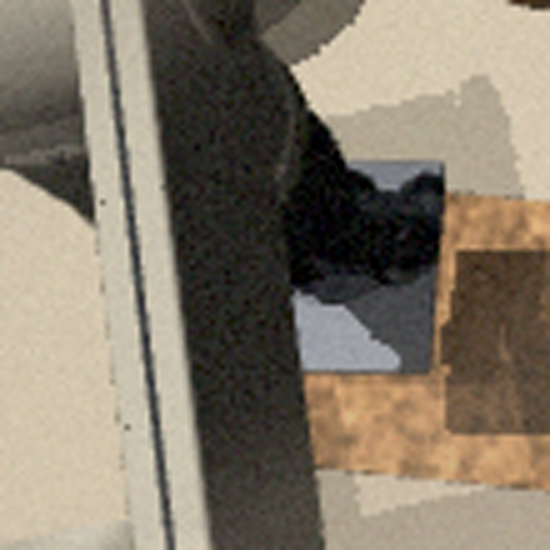

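Run:
```python
from h import *
for dz in (-14,-11,-8):
  z=161.9+dz+21
  print(dz,cap("scene",(350,75),5,[(294,549),(452,528),(220,430)],z).round(1).tolist(),cap("top",(80,150),5,[(443,162),(434,370)],z).round(1).tolist())
```

```text
-14 [[603.0, 158.3], [603.3, 232.1], [513.6, 157.5]] [[605.8, 155.6], [511.7, 154.1]]
-11 [[606.3, 156.4], [606.7, 229.9], [517.3, 155.6]] [[604.9, 154.8], [511.2, 153.3]]
-8 [[609.7, 154.6], [610.0, 227.7], [521.0, 153.8]] [[604.1, 154.0], [510.6, 152.5]]
```

```bash
python3 -m inch '[[[0.3,3,0],[0,0,0],0.4],[[0.6,6,0],[0,0,0],0.4],[[0.9,9,0],[0,0,0],0.4],[[1.2,12,0],[0,0,0],0.4],[[1.5,15,0],[0,0,0],0.4],[[1.8,18,0],[0,0,0],0.4],[[2.1,21,0],[0,0,0],0.4],[[2.4,24,0],[0,0,0],0.4],[[2.7,27,0],[0,0,0],0.4],[[3,30,0],[0,0,0],0.4],[[3.3,33,0],[0,0,0],0.4],[[3.6,36,0],[0,0,0],0.4],[[3.9,39,0],[0,0,0],0.4],[[4.1,42,0],[0,0,0],0.4],[[4.3,44.36,0],[0,0,0],0.4],[[4.3,44.36,0],[0,0,0],0.4],[[4.3,44.36,0],[0,0,0],0.4],[[4.3,44.36,0],[0,0,0],0.4]]'
python3 - <<'E'
from h import *
for n,x,y,w,h,f in(("scene",175,155,120,130,5),("top",285,140,110,110,5.5)):
    i=viewer.snapshot(n)[y:y+h,x:x+w,::-1].astype(float)*1.8
    cv2.imwrite(f"pics/g15_{n}.png",cv2.resize(np.clip(i,0,255).astype('uint8'),None,fx=f,fy=f,interpolation=cv2.INTER_CUBIC))
E
```

```text
time: 22.15
tool_pos: [602.4, -247.6, 160.6]
tcp_rot: [-179.9, 0.1, 0.0]
ft_force: [-0.1, 0.3, -2.3]
finger_gap: 44.2
```

View pics/g15_scene.png

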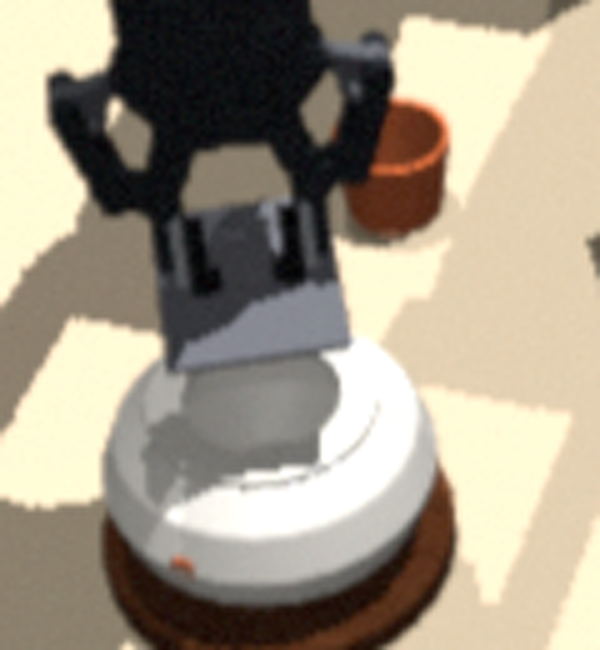

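View pics/g15_top.png

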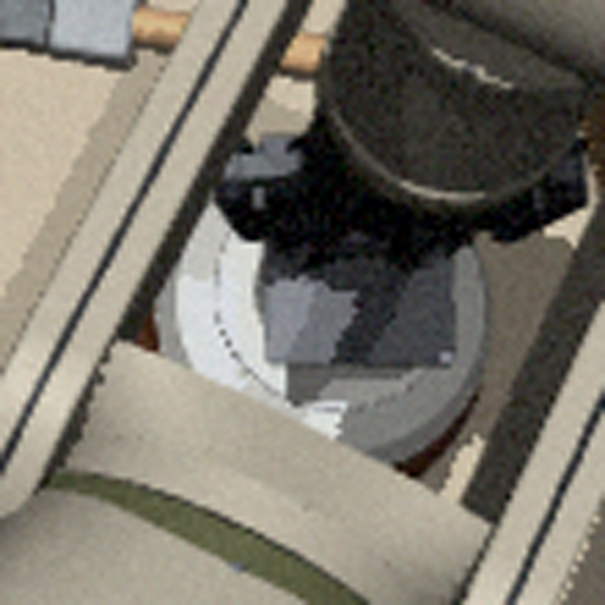

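Run:
```python
from h import *
from bench import telemetry
print(telemetry.sense()["tool_pos"])
print(cap("scene",(175,155),5,[(166,362),(349,340)],170.7),cap("top",(285,140),5.5,[(266,361),(453,362)],170.7))
```

```text
[ 602.77624779 -247.56258288  161.35107438]
[[ 650.63425208 -285.16147746]
 [ 652.73616826 -211.46543227]] [[ 554.4895294  -210.19127297]
 [ 554.51237339 -284.74886244]]
```

```bash
python3 -m inch '[[[0.04,0.08,1],[0,0,0],0.4],[[0.04,0.08,2.5],[0,0,0],0.4],[[0.04,0.08,4],[0,0,0],0.4],[[0.04,0.08,4.7],[0,0,0],0.4],[[0.04,0.08,4.7],[0,0,0],0.4],[[0.04,0.08,4.7],[0,0,0],0.4],[[0.04,0.08,4.7],[0,0,0],0.4]]'
python3 - <<'E'
from h import *
from bench import telemetry
print(telemetry.sense()["tool_pos"])
for n,x,y,w,h,f in(("scene",175,175,120,120,5),("top",285,140,110,110,5.5)):
    i=viewer.snapshot(n)[y:y+h,x:x+w,::-1].astype(float)*1.8
    cv2.imwrite(f"pics/g16_{n}.png",cv2.resize(np.clip(i,0,255).astype('uint8'),None,fx=f,fy=f,interpolation=cv2.INTER_CUBIC))
E
```

```text
time: 22.95
tool_pos: [603.8, -249.9, 115.7]
tcp_rot: [180.0, -0.1, -0.0]
ft_force: [-0.1, -0.1, -1.5]
finger_gap: 44.5
[ 603.83479247 -249.89984525  115.74088222]
```

View pics/g16_scene.png

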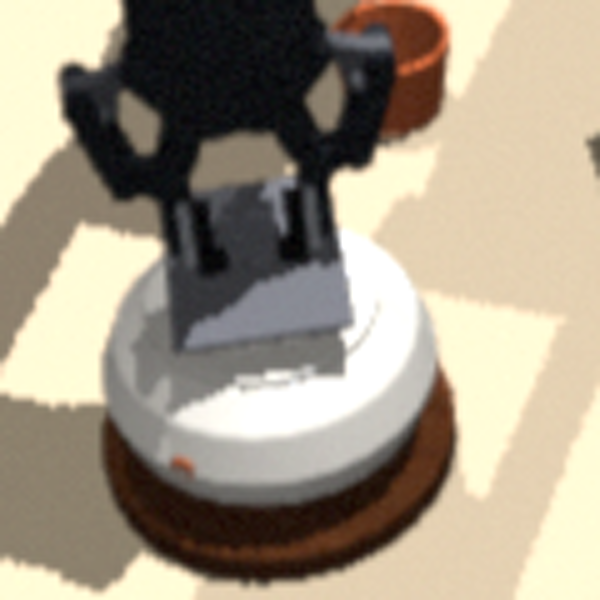

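View pics/g16_top.png

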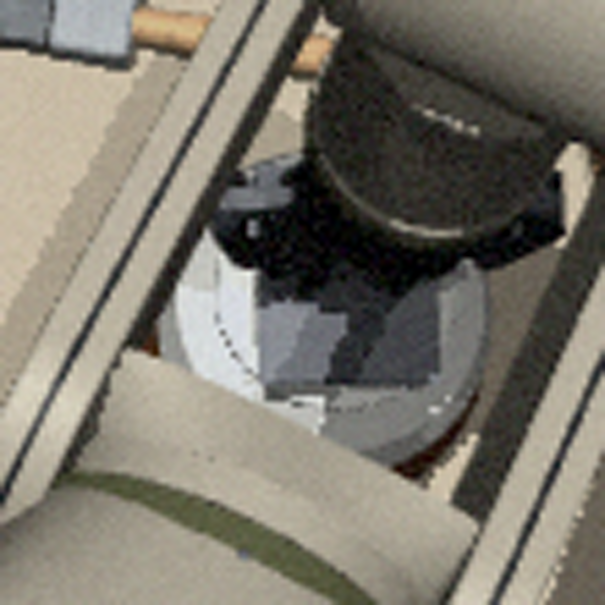

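Run:
```python
from h import *
z=115.7-10.9+21
print(cap("scene",(175,175),5,[(177,346),(351,324)],z),cap("top",(285,140),5.5,[(258,384),(438,384)],z))
```

```text
[[ 654.2989395  -286.33952939]
 [ 656.11645205 -214.18334264]] [[ 554.47916886 -211.85659548]
 [ 554.91708278 -286.85742793]]
```

```bash
python3 -m inch '[[[-0.14,-0.11,0],[0,0,0],0.4],[[-0.14,-0.11,0],[0,0,0],0.4],[[-0.14,-0.11,0],[0,0,0],0.4],[[-0.14,-0.11,0.4],[0,0,0],0.4],[[-0.14,-0.11,0.8],[0,0,0],0.4],[[-0.14,-0.11,0.8],[0,0,0],0.4],[[-0.14,-0.11,0.8],[0,0,0],0.4]]'; python3 -m inch '[[[0,0,0.2],[0,0,0],0.4],[[0,0,0.4],[0,0,0],0.4],[[0,0,0.4],[0,0,0],0.4]]'|egrep 'pos|for'
```

```text
time: 23.75
tool_pos: [601.6, -248.4, 106.4]
tcp_rot: [-180.0, 0.0, 0.0]
ft_force: [0.4, 0.3, -1.5]
finger_gap: 44.5
tool_pos: [601.7, -248.4, 102.4]
ft_force: [0.3, 0.1, -2.5]
```

```bash
python3 -m inch '[[[0,0,0.2],[0,0,0],0.4],[[0,0,0.4],[0,0,0],0.4],[[0,0,0.5],[0,0,0],0.4],[[0,0,0.5],[0,0,0],0.4]]'|egrep 'pos|for'; python3 -m inch '[[[0,0,0.1],[0,0,0],0.4],[[0,0,0.1],[0,0,0],0.4]]'|egrep 'pos|for'; python3 -m inch '[[[0,0,0.1],[0,0,0],0.4],[[0,0,0.1],[0,0,0],0.4]]'|egrep 'pos|for'
```

```text
tool_pos: [601.7, -248.4, 97.6]
ft_force: [-0.4, -1.1, -0.9]
tool_pos: [601.9, -248.5, 96.8]
ft_force: [-0.8, 0.1, -1.4]
tool_pos: [601.9, -248.5, 95.8]
ft_force: [0.4, -0.7, -2.2]
```

```bash
for i in 1 2 3; do python3 -m inch '[[[0,0,0.07],[0,0,0],0.4],[[0,0,0.07],[0,0,0],0.4]]'|egrep 'pos|for';done
```

```text
tool_pos: [602.0, -248.6, 95.3]
ft_force: [1.2, -0.2, -1.6]
tool_pos: [602.1, -248.6, 95.3]
ft_force: [-2.3, 1.5, 4.1]
tool_pos: [602.2, -248.6, 95.2]
ft_force: [-5.5, 3.3, 9.4]
```

```bash
python3 - <<'E'
from h import *
for n,x,y,w,h,f in(("scene",175,175,120,120,5),):
    i=viewer.snapshot(n)[y:y+h,x:x+w,::-1].astype(float)*1.8
    cv2.imwrite(f"pics/g17_{n}.png",cv2.resize(np.clip(i,0,255).astype('uint8'),None,fx=f,fy=f,interpolation=cv2.INTER_CUBIC))
E
python3 -m inch '[[[0,0,0],[0,0,0],0.55],[[0,0,0],[0,0,0],0.6],[[0,0,0],[0,0,0],0.65],[[0,0,0],[0,0,0],0.7],[[0,0,0],[0,0,0],0.75],[[0,0,0],[0,0,0],0.8],[[0,0,0],[0,0,0],0.9],[[0,0,0],[0,0,0],0.95],[[0,0,0],[0,0,0],0.95]]'
python3 - <<'E'
from h import *
for n,x,y,w,h,f in(("scene",175,175,120,120,5),):
    i=viewer.snapshot(n)[y:y+h,x:x+w,::-1].astype(float)*1.8
    cv2.imwrite(f"pics/g18_{n}.png",cv2.resize(np.clip(i,0,255).astype('uint8'),None,fx=f,fy=f,interpolation=cv2.INTER_CUBIC))
E
```

```text
time: 26.4
tool_pos: [602.1, -248.6, 94.1]
tcp_rot: [180.0, -0.0, 0.0]
ft_force: [0.2, 1.2, -0.1]
finger_gap: 81.1
```

View pics/g17_scene.png

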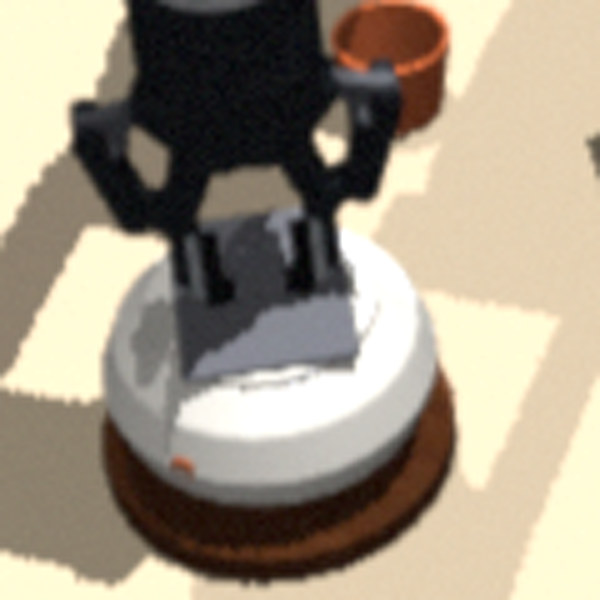

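View pics/g18_scene.png

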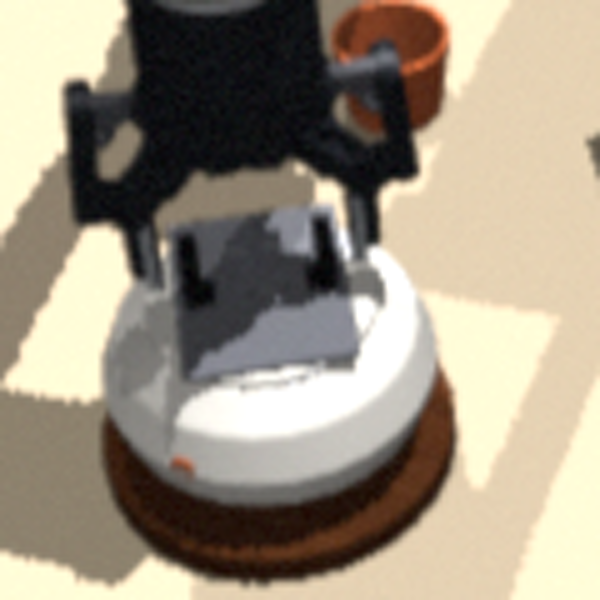

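Tabs at (195,275) and (322,250) have moved outward and both fingers are clear. Retreat straight up and away, then check.

```bash
python3 -m inch '[[[0,0,-0.5],[0,0,0],0.95],[[0,0,-2],[0,0,0],0.95],[[0,0,-5],[0,0,0],0.95],[[0,0,-9],[0,0,0],0.95],[[0,0,-13],[0,0,0],0.95],[[-4,-4,-13],[0,0,0],0.95],[[-8,-8,-13],[0,0,0],0.95],[[-12,-12,-13],[0,0,0],0.95],[[-14,-16,-13],[0,0,0],0.95],[[-14,-20,-13],[0,0,0],0.95],[[-14,-24,-13],[0,0,0],0.95],[[-14,-28,-13],[0,0,0],0.95],[[-14,-28,-13],[0,0,0],0.95],[[-14,-28,-13],[0,0,0],0.95]]'
python3 - <<'E'
from h import *
a=viewer.snapshot("scene");b=viewer.snapshot("top")
cv2.imwrite("pics/full_s.png",a[:,:,::-1])
for n,i,x,y,w,h,f in(("scene",a,185,195,96,96,6),("top",b,295,145,96,96,6)):
    k=i[y:y+h,x:x+w,::-1].astype(float)*1.8
    cv2.imwrite(f"pics/g19_{n}.png",cv2.resize(np.clip(k,0,255).astype('uint8'),None,fx=f,fy=f,interpolation=cv2.INTER_CUBIC))
E
```

```text
time: 27.85
tool_pos: [462.2, 32.2, 225.2]
tcp_rot: [180.0, -0.1, 0.1]
ft_force: [0.5, -0.1, -0.1]
finger_gap: 81.0
```

View pics/g19_scene.png

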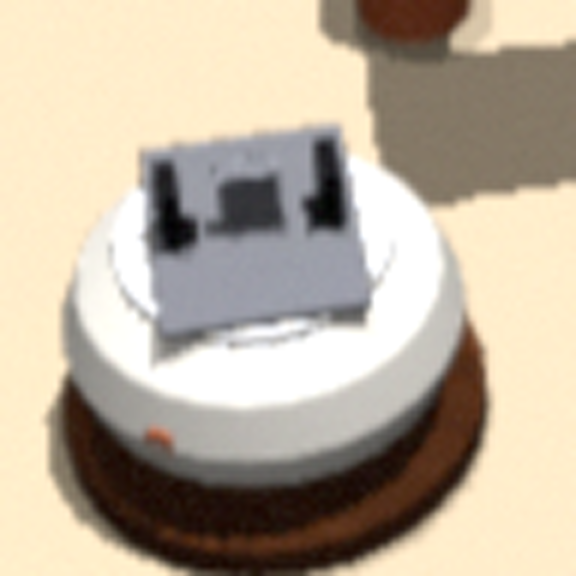

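View pics/g19_top.png

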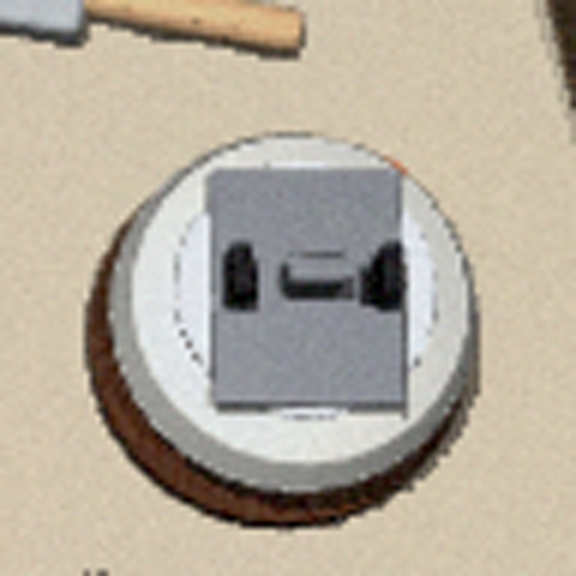

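View pics/full_s.png

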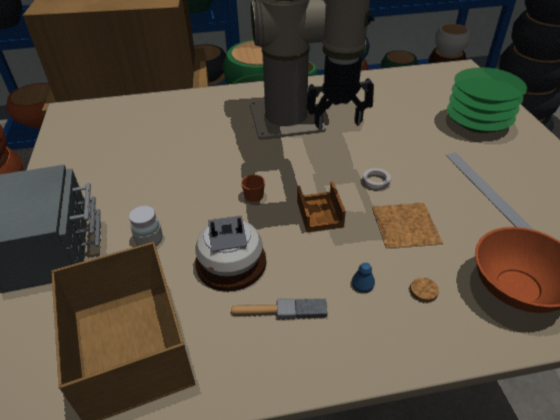

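Run:
```python
from h import *
t=cap("top",(295,145),6,[(207,170),(401,168),(407,409),(213,409)],105);s=cap("scene",(185,195),6,[(142,152),(338,127),(370,300),(160,328)],105)
print(t.round(1).tolist(),t.mean(0),s.round(1).tolist(),s.mean(0))
print(cap("top",(295,145),6,[(223,272),(403,270)],133), cap("scene",(185,195),6,[(151,165),(340,140)],133))
C=lambda cx,cy:[[cx+a*48,cy+b*38,105] for a,b in((1,1),(1,-1),(-1,-1),(-1,1))]
```

```text
[[647.6, -209.9], [648.8, -286.9], [551.3, -286.3], [550.8, -210.7]] [ 599.64022714 -248.4440235 ] [[559.4, -285.6], [560.5, -212.1], [651.7, -211.9], [650.4, -285.9]] [ 605.49152421 -248.88125751]
[[ 598.7501829  -212.38998242]
 [ 599.92446029 -281.29839344]] [[ 596.95163678 -281.72126661]
 [ 597.5935135  -213.85347635]]
```

```bash
python3 -m inch '[[[0,0,0],[0,0,0],0.95],[[0,0,0],[0,0,0],0.95],[[0,0,0],[0,0,0],0.95]]' && python3 -c "
from bench import r
print(r.hand_in())"
```

```text
time: 28.25
tool_pos: [462.0, 30.7, 223.7]
tcp_rot: [180.0, 0.0, -0.1]
ft_force: [-0.4, 0.4, 0.4]
finger_gap: 81.2
the job is handed in; nothing more can be done
None
```

I lifted the cap out of the tray by its rib, set it on the mat, regripped it by the two tabs and squeezed them in. I then lowered it into the pot's mouth until it met the lip, opened the fingers so the tabs sprang out, and drew the arm well clear. I handed the job in at 28.25 s; no verdict was reported.

**Last checks**
- **Position:** the cap's centre is within about 2 mm of the mouth's centre. Relative to the pot, the top camera gives −1.8 mm in x and the scene camera −0.2 mm.
- **Seating:** contact with the lip came within 0.5 mm of the expected height. The plate looks level by eye and its corners measure about the right size.
- **Tabs:** their outer faces measure about 68 mm apart, against 66 mm when free, so they look fully sprung out. I could not see the tongues under the lip.
- **Bystanders and arm:** in the last scene picture the other things look where they were. The gripper was open, 225 mm up and touching nothing.

**What failed or disagreed**
- **Fingertip offset:** my first grasp closed on air above the rib. I then touched the table with the closed fingers. The fingertips turned out to be about 14 mm behind the reported tool point, not 11 mm ahead as stated. I corrected for that in every later move.
- **Cameras:** the two disagree by about 4 mm in x, so I aligned the cap to the pot within each picture.
- **Squeezed opening:** the gripper read about 44.5 mm with the tabs squeezed in, against the 48 mm expected. The cap still went into the mouth without resistance.

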